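Hold a seal blank in the free corner of the engraving plate

TASK

One fence corner of the aluminium loading plate already holds a finished brass piece under its strap clamp; the other corner is free, its clamp strap swung away. Take the loose brass blank from the bench, set it flat in the free corner with its long side along the long fence, and press it snugly against the long fence and the side stop at once; finish while still gripping it and holding it pressed there with moderate hand pressure, so that I can do up the clamp. Do not drop or ram the blank, do not knock the finished piece, and leave the steel blank, the gravers and the other loose things where they lie.

Things in the scene. Friction and masses are not known exactly. Their poses are not given: they have to be found in the camera images.
- brass_blank: loose machined brass block with a white-coated patch on top, 36 mm (its x) by 50 mm (its y, the long side) by 30 mm high, about 0.45 kg, lying flat on the bench to the left or right of the plate. Origin: centre of its underside; z up. The same either way round. On the smooth oiled plate, fence and stops it slides with a friction of about 0.2.
- pallet: aluminium loading plate, fixed to the bench, 170 mm (its x) by 270 mm (its y) by 16 mm thick; its yaw varies up to 0.2 rad. Origin: centre of its underside. x points away from the robot, y to the left. It carries a long fence and two side stops of dark steel, all standing 10 mm above its top, which form two equal corners.
- long_fence: dark steel bar across the plate, 12 mm thick, 250 mm long (its y), 10 mm high, serving both corners. Origin: on the plate's top, middle of the bar's length, in the plane of its working face (the robot-side face, looking to -x); the bar lies at x 0 to +12 mm.
- left_stop: dark steel side stop of the left corner, 36 mm long (its x from -42 to -6 mm), 12 mm thick (its y from 0 to +12 mm), 10 mm high. Origin: on the plate's top, at the left corner. Its working face looks to -y.
- right_stop: dark steel side stop of the right corner, the same as left_stop. Origin: on the plate's top, at the right corner. Its working face looks to -y.
- left_corner (a point): left corner on the plate's top (16 mm above the bench) where the planes of the working faces of the long fence and left stop meet; axes as the plate's. A blank fully in the corner covers x -36 to 0, y -50 to 0 mm here, so its origin lies at (-18, -25, 0) mm. It is 85 mm to the left (+y) of the plate's middle.
- right_corner (a point): right corner, the same for the right stop; 35 mm to the right (-y) of the plate's middle.
- clamped_piece: finished brass piece, the same size as the blank but with a crest on top, fixed in one of the two corners under a strap clamp that lies across it. Origin: at the corner it occupies, on the plate's top; axes as the plate's. Steel strap at 30 to 38 mm and black star knob up to 54 mm above the plate's top; the knob's axis lies 28 mm (+x) and 24 mm (+y) from the corner, 16 mm in radius.
- open_clamp: the same strap clamp without a piece, fixed at the free corner, its strap swung away to point to +x behind the fence. Origin: at the free corner, on the plate's top; axes as the plate's. Knob axis at (+28, +24) mm, knob up to 54 mm above the plate's top; nothing of it reaches over the place for the blank.
- steel_blank: loose grey steel block, 44 by 44 by 22 mm, on the other side of the plate from the brass blank; stays where it is. Origin: centre of its underside.
- graver_a: loose engraving tool between the robot and the plate: mushroom-shaped wooden handle and thin steel blade, about 130 mm long and 27 mm high, lying along its x, blade to +x. Origin: under the handle's middle.
- graver_b: another graver, pale wood, about 120 mm long, origin alike.
- graver_c: another graver, dark wood, about 130 mm long, lying beyond the plate, origin alike.
- loupe: black eye loupe, 38 mm across, 36 mm high, beyond the plate. Origin: centre of its underside.
- ring_clamp: wooden ring clamp, 115 by 32 by 18 mm, lying along its x beyond the plate. Origin: centre of its underside.
- wax_jar: amber jar with a black lid, 54 mm across, 55 mm high, beyond the plate. Origin: centre of its underside.
Not all that is in view belongs to the job. Leave any red look-alike of the brass_blank alone.

How it is judged:
At the end, for the whole second after the job is handed in: Held by the fingers and at rest, the brass blank sits flat in the free corner (height within 2 mm, tilt and long side within 0.04 rad), within 1.5 to 2 mm of fully seated both ways, and presses on the long fence and on that corner's side stop with 2 to 40 N each (((x of brass_blank in the frame of left_corner between -0.02 and -0.0165 m and y of brass_blank in the frame of left_corner between -0.027 and -0.0235 m and z of brass_blank in the frame of left_corner between -0.002 and 0.002 m and contact force between brass_blank and left_stop between 2 and 40 N and horizontal distance between open_clamp and left_corner below 0.02 m) or (x of brass_blank in the frame of right_corner between -0.02 and -0.0165 m and y of brass_blank in the frame of right_corner between -0.027 and -0.0235 m and z of brass_blank in the frame of right_corner between -0.002 and 0.002 m and contact force between brass_blank and right_stop between 2 and 40 N and horizontal distance between open_clamp and right_corner below 0.02 m)) and contact force between brass_blank and long_fence between 2 and 40 N and contact force between the fingers and brass_blank above 2 N and angle between brass_blank's own z axis and vertical below 0.04 rad and angle between the y axis of brass_blank and the y axis of pallet, either way round below 0.04 rad and linear speed of brass_blank below 0.01 m/s and angular speed of brass_blank below 0.1 rad/s); the arm keeps its last pose, push and grip.
It fails at once if the brass blank is dropped (falls free of the fingers, from over 1 to 2 cm) (linear speed of brass_blank above 0.5 m/s and contact force between the fingers and brass_blank below 0.5 N).
It fails at once if the brass blank is rammed against the plate or its fences (over 60 N) (contact force between brass_blank and pallet above 60 N).
It fails at once if the finished piece or its clamp is knocked (over 5 N) by the robot or the blank (contact force between any of the arm, the fingers, brass_blank and clamped_piece above 5 N).
It fails at once if a bystander is moved more than 15 mm (distance of any of steel_blank, graver_a, graver_b, graver_c, loupe, ring_clamp, wax_jar from where it was at the start of the episode above 0.015 m).
It also fails if it takes over 64 s, if anything falls off the work surface, if the arm or the gripper's body presses on something with over 40 N, if the wrist force passes 120 N, or if a joint passes its speed limit or range.

ROBOT

A 6-joint arm with a two-finger parallel gripper is mounted at the origin on the work surface. World frame = base frame: x ahead of the robot, y to its left, z up, the work surface at z = 0. Lengths are in m, angles in rad, forces in N, time in s.
With the tool pointing down it reaches from about 0.225 to 0.725 m from the base axis. Payload 3.1 kg.
Tool frame: the origin (TCP) lies at the very end of the fingers, on their centre line; the grasp point (between the pads) lies 19 mm behind it (r.grasp_offset is the distance from the TCP to the grasp point, in m); z points along the fingers, y is the line along which they close (so a half turn about z gives the same grasp; the last joint's range is limited). The gripper opens to 85 mm and grips with 20 to 120 N. Pads are 22 mm wide; open, the fingers measure 114 mm over their backs; the gripper's body (76 mm by 85 mm) begins 54 mm behind the grasp point. The pads swing forward as they close: fully open they stand 13 mm farther back than shut.
Start: joints at [-1.354, 0.048, 0.099, 1.622, 0, 1.443], TCP at [0.177, -0.494, 0.231] pointing down, gripper open.
Joint ranges: [-2.91, 2.91], [-0.99, 1.94], [-1.21, 1.42], [-2.12, 2.29], [-1.49, 1.47], [-3.14, 3.14]. Speed limits (rad/s): [2.79, 2.79, 3.14, 3.14, 3.14, 3.14].

INTERFACE

Orientations are given as a rotation vector (axis times angle).
In Python, from bench import r gives the robot as it stands.
- The arm moves only by the shell command python3 -m creep 'ROWS' [FORCE]. ROWS is a JSON object of lists of equal length, an entry for each row: "rotation": the turn, a rotation vector about the tool's x, y, z in units of 6 degrees (1.0 is 6 degrees), a list of three; "linear": the shift along the tool's x, y, z in units of 25 mm (1.0 is 25 mm), a list of three; "grip": the finger opening in mm, from 0 to 85.4. In form: {"rotation": [[rx, ry, rz], ...], "linear": [[x, y, z], ...], "grip": [grip, ...]}. A call has 1 to 8 rows; each row shifts and turns the commanded pose from where the row before left it, along the tool's axes as they then stand; what a row does not reach is not made up. A row lasts 1/12 s, in which the tool goes at most 41.7 mm and 7.16 degrees, less where a joint would pass 70% of its speed; a pose out of reach is approached as far as the arm can. A call is refused whole if a number of a shift passes 1 or a number of a turn 1, either way. A call with a gripper value outside its range is refused whole. The fingers move at their own pace and stop on an object; FORCE is the grip in N (left out, the last holds). Time passes only in rows, so rows that do not move let the fingers close. It gives the time, the measured TCP pose, the force, the opening and the grip force at its end, in the units of the state.
- r.get_state(): the state, without advancing time (a new reading comes with each control period).
- r.capture(name): name is "side" or "top" or "wrist"; returns the picture (384x512x3 uint8, red, green, blue); there is no depth.
- r.get_calibration(name): a dict with "vfov" (degrees; the focal length in pixels is half the picture's height over the tangent of half this angle, whatever the lens; pixels are square), "cx", "cy" (the principal point, pixels), "R" (3x3) and "t" (3): a world point X has camera coordinates R X + t; the wrist camera has in their place "tool_from_camera" (4x4, takes a point from camera to tool coordinates, whose origin is the TCP and whose axes are the flange's). Camera axes: x right, y down, z forward; pixel columns grow to the right and rows downward; lengths in m; the calibration is good to about 2 mm. A picture is of the moment at which its call begins: read the wrist's pose just before it. get_calibration takes no time and is no camera call.
- r.close_job(): hands the job in; it is judged then, once.
The state is a dict: "time": time; "joints": joint angles; "dq": joint speeds; "effort": joint torques, N m; "tcp_pos": TCP position; "eef_rot": TCP orientation; "force": force on the tool from outside, world axes, zero at the start; "torque": the same for the moment, N m; "finger_gap": opening from 0.0 (shut) to 1.0 (fully open); "gripper_force": force on a finger pad.
Only numpy, scipy, OpenCV 4.12 (cv2) and the standard library are available. Lean on these libraries where they do the work, as an engineer would, in place of code of your own. Each camera call takes 0.05 s, during which the arm holds its last target. There are 200 camera calls.

## Working session

There is one attempt and no reset: what is moved stays moved. The work goes in short steps, Python scripts to look and compute and a shell command to move; the robot and the scene stay as the last step left them, time stands still between calls to the robot, and variables do not carry over. Pictures are saved under pics/ and viewed, at most 10 in all, crops included, and the job is handed in when it is done.

```bash
mkdir -p pics; python3 - <<'E'
from bench import r
import cv2,numpy as np
for n in ["top","side"]:
    im=r.capture(n); cv2.imwrite(f"pics/{n}0.png",im[:,:,::-1])
    c=r.get_calibration(n); print(n,c)
print(r.get_calibration("wrist")); print(r.get_state())
E
```

```text
top {'vfov': 56.99561354852064, 'cx': 255.55560020343324, 'cy': 189.21842071153728, 'R': array([[-0.02526471, -0.99949988,  0.01901795],
       [-0.9988746 ,  0.0244759 , -0.04062598],
       [ 0.04014018, -0.02002295, -0.99899342]]), 't': array([0.04165852, 0.56067337, 0.85946245])}
side {'vfov': 54.963543876834464, 'cx': 260.6486301309222, 'cy': 199.77899185135027, 'R': array([[-0.75743338, -0.65266183, -0.01808885],
       [-0.33354772,  0.41061174, -0.84861294],
       [ 0.56128477, -0.63673427, -0.5287049 ]]), 't': array([0.47121241, 0.21940181, 0.59057336])}
{'vfov': 71.64579139445374, 'cx': 251.870044204677, 'cy': 192.6129835817409, 'tool_from_camera': array([[ 1.03019349e-03, -9.66398789e-01, -2.57045363e-01,
         6.51019293e-02],
       [ 9.99999265e-01,  8.31374101e-04,  8.82154825e-04,
         2.92937456e-05],
       [-6.38812497e-04, -2.57046083e-01,  9.66398936e-01,
        -1.42379038e-01],
       [ 0.00000000e+00,  0.00000000e+00,  0.00000000e+00,
         1.00000000e+00]])}
{'time': 0.1, 'joints': array([-1.35382740e+00,  4.86804601e-02,  9.77358364e-02,  1.62197679e+00,
       -1.52913071e-05,  1.44298467e+00]), 'dq': array([ 0.00034547, -0.0012318 ,  0.00345505, -0.00125622,  0.00030064,
       -0.00062333]), 'effort': array([ 2.65445247e-03, -3.39851761e+01,  3.20935857e+01,  1.58373755e-02,
       -8.35275000e-05,  4.61233739e-06]), 'tcp_pos': array([ 0.17730363, -0.49357164,  0.23022287]), 'eef_rot': array([-3.09293573e+00, -5.38537551e-01,  1.72636781e-04]), 'force': array([-0.00373502,  0.85419141,  0.2779926 ]), 'torque': array([ 0.02489839, -0.01475982, -0.01428741]), 'gripper_force': 0.0, 'finger_gap': 0.9960173494796106}
```

View pics/top0.png

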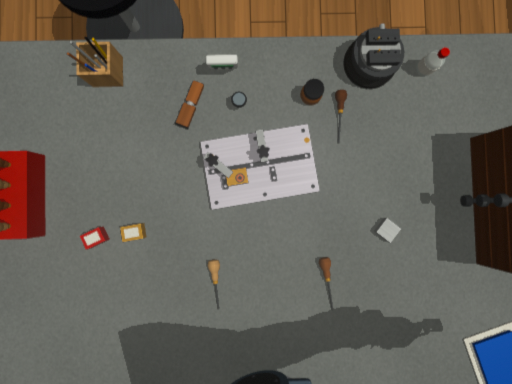

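View pics/side0.png

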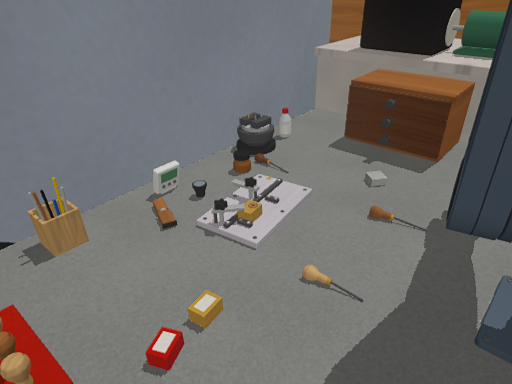

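The top view shows the brass blank at about (132,232) with the red look-alike at (94,238). The finished piece is in the left corner at (237,177), so the free corner is the right one, with its stop at about (273,173). The side view agrees.

```bash
cat > h.py <<'E'
import numpy as np, cv2
from scipy.spatial.transform import Rotation as Ro
from bench import r
def cam(n):
    c=r.get_calibration(n); f=192/np.tan(np.radians(c["vfov"]/2))
    if n=="wrist":
        s=r.get_state(); T=np.array(c["tool_from_camera"]); Rt=Ro.from_rotvec(s["eef_rot"]).as_matrix()
        Rc=Rt@T[:3,:3]; o=Rt@T[:3,3]+s["tcp_pos"]
    else: Rc=np.array(c["R"]).T; o=-Rc@np.array(c["t"])
    return f,c["cx"],c["cy"],Rc,o
def ray(k,px,z):
    f,cx,cy,Rc,o=k; px=np.atleast_2d(np.asarray(px,float))
    d=np.c_[(px[:,0]-cx)/f,(px[:,1]-cy)/f,np.ones(len(px))]@Rc.T
    return o+d*((z-o[2])/d[:,2])[:,None]
def proj(k,X):
    f,cx,cy,Rc,o=k; p=(np.atleast_2d(X)-o)@Rc; return np.c_[f*p[:,0]/p[:,2]+cx,f*p[:,1]/p[:,2]+cy]
def rect(P):
    (c,(w,h),a)=cv2.minAreaRect(P[:,:2].astype(np.float32)); return np.round(c,4),round(w,4),round(h,4),a
def blobs(m,amin=30):
    cs,_=cv2.findContours(m.astype(np.uint8),cv2.RETR_EXTERNAL,cv2.CHAIN_APPROX_NONE)
    return [c[:,0,:] for c in cs if cv2.contourArea(c)>amin]
E
python3 - <<'E'
from h import *
k=cam("top"); im=cv2.imread("pics/top0.png"); hsv=cv2.cvtColor(im,cv2.COLOR_BGR2HSV).astype(int)
H,S,V=hsv[...,0],hsv[...,1],hsv[...,2]
brass=(H>14)&(H<30)&(S>120)&(V>110)
for c in blobs(brass): print("brass",c.mean(0),rect(ray(k,c,.03)))
pl=(S<50)&(V>140)
for c in blobs(pl,25): print("light",c.mean(0),len(c),rect(ray(k,c,.016)),rect(ray(k,c,.03)))
E
```

```text
brass [214.05555556 271.18518519] (array([0.3662, 0.1331]), 0.0214, 0.052, 88.79882049560547)
brass [131.67164179 232.20895522] (array([0.4657, 0.3258]), 0.0359, 0.0512, 8.49123477935791)
brass [237.125    176.890625] (array([0.593, 0.074]), 0.0357, 0.0495, 8.098695755004883)
brass [97.30729167 60.34375   ] (array([0.8935, 0.4123]), 0.0795, 0.0887, 88.95669555664062)
brass [44.34285714 29.15714286] (array([0.9632, 0.5287]), 0.0383, 0.0525, 89.97406768798828)
brass [338.01886792  24.36792453] (array([ 0.9621, -0.1855]), 0.0839, 0.0528, 89.14820098876953)
brass [500.56321839  16.18390805] (array([ 0.9774, -0.5934]), 0.0329, 0.0818, 89.9522933959961)
brass [476.5078125  16.046875 ] (array([ 0.9771, -0.5322]), 0.0826, 0.0837, 89.19440460205078)
brass [442.17322835  16.08661417] (array([ 0.9783, -0.4456]), 0.0834, 0.0837, 89.19328308105469)
brass [408.73446328  18.89830508] (array([ 0.9784, -0.3586]), 0.0844, 0.086, 89.19325256347656)
brass [374.72151899  14.17088608] (array([ 0.9798, -0.272 ]), 0.0823, 0.0857, 89.19355010986328)
brass [337.125        5.97727273] (array([ 1.0087, -0.1858]
[... 1340 characters left out ...]
[0.642 , 0.0948]), 0.0956, 0.1162, 8.544597625732422)
light [267.30426357 168.48449612] 516 (array([0.6199, 0.0163]), 0.1733, 0.2684, 8.03840160369873) (array([0.6184, 0.0168]), 0.1705, 0.2641, 8.038394927978516)
light [440.41666667  63.04166667] 24 (array([ 0.8666, -0.4433]), 0.0123, 0.0277, 61.202735900878906) (array([ 0.861 , -0.4354]), 0.0121, 0.0272, 61.203487396240234)
light [221.48648649  58.72972973] 74 (array([0.8878, 0.104 ]), 0.0768, 0.0227, 88.9916763305664) (array([0.8819, 0.1031]), 0.0755, 0.0223, 88.99182891845703)
light [380.05952381  47.26190476] 84 (array([ 0.9074, -0.2941]), 0.0157, 0.0948, 2.2579705715179443) (array([ 0.9013, -0.2886]), 0.0154, 0.0933, 2.2579727172851562)
```

```bash
cat >> h.py <<'E'
def todo(p,yaw_x):
    """tool-axis units still to go to p with tool x at world angle yaw_x (deg); shift given in axes after the turn"""
    s=r.get_state(); Rn=Ro.from_rotvec(s["eef_rot"]).as_matrix(); a=np.radians(yaw_x)
    Rg=np.array([[np.cos(a),np.sin(a),0],[np.sin(a),-np.cos(a),0],[0,0,-1]])
    print("turn",np.round(np.degrees(Ro.from_matrix(Rn.T@Rg).as_rotvec())/6,3),"shift",np.round(Rg.T@(np.array(p)-s["tcp_pos"])*40,3),
      "t",s["time"],"tcp",np.round(s["tcp_pos"],4),"F",np.round(s["force"],1),"M",np.round(s["torque"],2),"gap",round(s["finger_gap"]*85.4,1),"gf",round(s["gripper_force"],1))
E
python3 -m creep '{"rotation":[[0,0,-1],[0,0,-1],[0,0,-1],[0,0,-1],[0,0,-1],[0,0,-1],[0,0,-1],[0,0,-1]],"linear":[[0,0,0],[0,0,0],[0,0,0],[0,0,0],[0,0,0],[0,0,0],[0,0,0],[0,0,0]],"grip":[85,85,85,85,85,85,85,85]}'
python3 -m creep '{"rotation":[[0,0,-1],[0,0,-1],[0,0,-1],[0,0,-1],[0,0,-1],[0,0,0],[0,0,0]],"linear":[[0,0,0],[0,0,0],[0,0,0],[0,0,0],[0,0,0],[0,0,0],[0,0,0]],"grip":[85,85,85,85,85,85,85]}'
python3 -c "
from h import *
todo([.605,-.045,.15],98.1)"
```

```text
time: 0.77
tcp_pos: [0.1774, -0.4937, 0.2306]
eef_rot: [-2.603, -1.757, -0.001]
force: [0.9, -0.1, 0.1]
finger_gap: 0.993
gripper_force: 0.0
time: 1.35
tcp_pos: [0.1774, -0.4938, 0.2308]
eef_rot: [-2.069, -2.363, -0.001]
force: [-0.3, 0.2, -0.5]
finger_gap: 0.995
gripper_force: 0.0
turn [-0.001 -0.01  -0.083] shift [15.364 19.464  3.231] t 1.35 tcp [ 0.1774 -0.4938  0.2308] F [-0.3  0.2 -0.5] M [ 0.02 -0.05 -0.  ] gap 85.0 gf 0.0
```

```bash
python3 -m creep '{"rotation":[[0,0,-0.08],[0,0,0],[0,0,0],[0,0,0],[0,0,0],[0,0,0],[0,0,0],[0,0,0]],"linear":[[0.75,0.95,0],[0.75,0.95,0],[0.75,0.95,0],[0.75,0.95,0],[0.75,0.95,0],[0.75,0.95,0],[0.75,0.95,0],[0.75,0.95,0]],"grip":[85,85,85,85,85,85,85,85]}' >/dev/null
python3 -m creep '{"rotation":[[0,0,0],[0,0,0],[0,0,0],[0,0,0],[0,0,0],[0,0,0],[0,0,0],[0,0,0]],"linear":[[0.75,0.95,0],[0.75,0.95,0],[0.75,0.95,0],[0.75,0.95,0],[0.75,0.95,0],[0.75,0.95,0],[0.75,0.95,0],[0.75,0.95,0]],"grip":[85,85,85,85,85,85,85,85]}' >/dev/null
python3 -m creep '{"rotation":[[0,0,0],[0,0,0],[0,0,0],[0,0,0],[0,0,0],[0,0,0],[0,0,0],[0,0,0]],"linear":[[0.85,0.95,0],[0.85,0.95,0],[0.85,0.95,0],[0.8,0.95,0.8],[0,0.5,0.8],[0,0,0.8],[0,0,0.8],[0,0,0]],"grip":[85,85,85,85,85,85,85,85]}' >/dev/null
python3 - <<'E'
from h import *
todo([.605,-.045,.15],98.1)
k=cam("wrist"); im=r.capture("wrist")[:,:,::-1]; cv2.imwrite("pics/w1.png",im); np.save("k1.npy",np.array(k,object),allow_pickle=True)
E
```

```text
turn [-0.092 -0.031  0.009] shift [-0.071  0.107 -0.189] t 3.35 tcp [ 0.6021 -0.0436  0.1453] F [-0.1 -0.5 -1.2] M [-0.01  0.03 -0.05] gap 85.0 gf 0.0
```

View pics/w1.png

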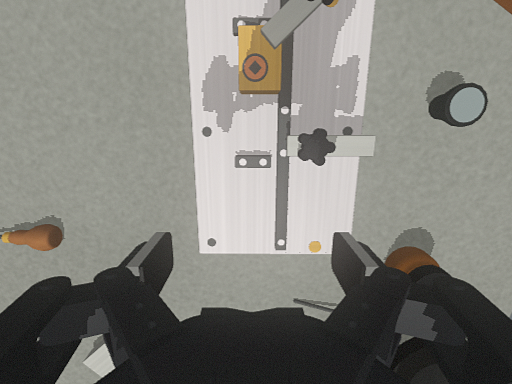

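The wrist view shows the long fence as a dark bar at columns ~276–292, the free corner's stop at (253,161) and the open clamp's knob at (316,147). The finished piece is further up, at (260,62).

```bash
python3 - <<'E'
from h import *
k=np.load("k1.npy",allow_pickle=True); im=cv2.imread("pics/w1.png"); g=cv2.GaussianBlur(cv2.cvtColor(im,cv2.COLOR_BGR2GRAY),(3,3),0).astype(float)
def edge(line,t=110):   # first falling crossing of t
    i=np.where((line[:-1]>t)&(line[1:]<=t))[0]
    return None if len(i)==0 else i[0]+(line[i[0]]-t)/(line[i[0]]-line[i[0]+1])
F=[]
for y in range(175,238,3):
    e=edge(g[y,262:295]); 
    if e is not None:F.append((262+e,y))
F=np.array(F); P=ray(k,F,.016); vx,vy,x0,y0=cv2.fitLine(P[:,:2].astype(np.float32),cv2.DIST_HUBER,0,.01,.01).ravel()
F2=[(262+e,y) for y in list(range(98,104,2))+list(range(118,146,3)) if (e:=edge(g[y,262:295])) is not None]
P2=ray(k,F2,.016); A=np.r_[P,P2]; l=cv2.fitLine(A[:,:2].astype(np.float32),cv2.DIST_HUBER,0,.01,.01).ravel()
print(F[[0,-1]],F2[0],F2[-1],np.degrees(np.arctan2(vy,vx))%180,"all",np.degrees(np.arctan2(l[1],l[0]))%180,len(A))
S=[]
for x in range(240,268,3):
    e=edge(g[185:150:-1,x]); 
    if e is not None: S.append((x,185-e))
S=np.array(S); PS=ray(k,S,.026); s=cv2.fitLine(PS[:,:2].astype(np.float32),cv2.DIST_HUBER,0,.01,.01).ravel()
a=np.arctan2(l[1],l[0]); a=a%np.pi; yh=np.array([np.cos(a),np.sin(a)]); xh=np.array([yh[1],-yh[0]])
fx=A[:,:2]@xh; print("S",S[[0,-1]],"fence x",fx.mean(),fx.std(),"stop y z.026/.016",np.median(PS[:,:2]@yh),np.median(ray(k,S,.016)[:,:2]@yh),"stop dir",np.degrees(np.arctan2(s[1],s[0])))
c=xh*fx.mean()+yh*np.median(PS[:,:2]@yh); print("corner",c,"blank centre",c-.018*xh-.025*yh,"yaw y",np.degrees(a))
# check: clamped piece & plate
hsv=cv2.cvtColor(im,cv2.COLOR_BGR2HSV).astype(int); b=(hsv[...,0]>14)&(hsv[...,0]<30)&(hsv[...,1]>110)&(hsv[...,2]>90)
for q in blobs(b,300): print("brass",q.mean(0),rect(ray(k,q,.046)))
kt=cam("top"); print("top proj corner",proj(kt,[*c,.016])); 
im=cv2.imread("pics/top0.png"); hsv=cv2.cvtColor(im,cv2.COLOR_BGR2HSV).astype(int); b=(hsv[...,0]>14)&(hsv[...,0]<30)&(hsv[...,1]>120)&(hsv[...,2]>110)
for q in blobs(b):
  if abs(q.mean(0)-[237,177]).max()<4:
    C=rect(ray(kt,q,.046)); print(C,"free from top",C[0]-.12*yh)
E
```

```text
Traceback (most recent call last):
  File "h.py", line 13, in ray
    d=np.c_[(px[:,0]-cx)/f,(px[:,1]-cy)/f,np.ones(len(px))]@Rc.T
             ~~^^^^^
IndexError: index 0 is out of bounds for axis 1 with size 0
```

```bash
python3 - <<'E'
import cv2
g=cv2.cvtColor(cv2.imread("pics/w1.png"),cv2.COLOR_BGR2GRAY)
for y in (120,140,200,230): print(g[y,268:296])
print(g[145:180,250])
print(g[145:180,246])
E
```

```text
[207 207 208 208 208 210 207 209 220 160  87 110 114 115 114 110 111 114
 111 115 116 111 113 150 164 158 160 159]
[208 211 209 209 212 208 209 215 202 136  99 118 116 114 115 114 119 112
 103 163 197 197 196 194 194 196 194 194]
[216 215 213 217 215 217 223 176 108 122 126 126 125 124 125 124 123 122
 118 107 202 219 213 215 215 217 216 214]
[218 216 216 221 222 222 208 147 113 129 125 128 125 123 124 121 125 123
 120 208 222 216 215 217 219 218 215 217]
[212 212 212 213 213 220 164 158 163 171  96 112 122 123 125 124 123 125
 125 122 125 122 107 223 218 215 214 213 214 214 213 214 214 215 215]
[216 213 213 215 216 224 168 162 163 172 100 110 122 120 112 142 184 187
 167 131 120 121 133 222 219 215 215 214 216 216 215 216 216 216 216]
```

```bash
cat > m.py <<'E'
from h import *
k=np.load("k1.npy",allow_pickle=True); im=cv2.imread("pics/w1.png"); g=cv2.cvtColor(im,cv2.COLOR_BGR2GRAY).astype(float)
def edge(line,t=160):
    i=np.where((line[:-1]>t)&(line[1:]<=t))[0]
    return None if len(i)==0 else i[0]+(line[i[0]]-t)/(line[i[0]]-line[i[0]+1])
F=[(268+e,y) for y in list(range(118,132,2))+list(range(172,238,3)) if (e:=edge(g[y,268:295])) is not None]
A=ray(k,F,.016); l=cv2.fitLine(A[:,:2].astype(np.float32),cv2.DIST_HUBER,0,.01,.01).ravel()
S=[(x,185-e) for x in range(240,268,3) if (e:=edge(g[185:150:-1,x])) is not None]
PS=ray(k,S,.026); s=cv2.fitLine(PS[:,:2].astype(np.float32),cv2.DIST_HUBER,0,.01,.01).ravel()
a=np.arctan2(l[1],l[0])%np.pi; yh=np.array([np.cos(a),np.sin(a)]); xh=np.array([yh[1],-yh[0]])
fx=A[:,:2]@xh; print("fence x",np.median(fx),fx.std(),len(F),"stop y",np.median(PS[:,:2]@yh),"stop dir",np.degrees(np.arctan2(s[1],s[0])))
c=xh*np.median(fx)+yh*np.median(PS[:,:2]@yh); print("corner",c,"blank centre",c-.018*xh-.025*yh,"yaw y",np.degrees(a))
def br(im): h=cv2.cvtColor(im,cv2.COLOR_BGR2HSV).astype(int); return (h[...,0]>14)&(h[...,0]<30)&(h[...,1]>110)&(h[...,2]>100)
for q in blobs(br(im),300): print("brass",q.mean(0),rect(ray(k,q,.046)))
kt=cam("top")
for q in blobs(br(cv2.imread("pics/top0.png"))):
  if abs(q.mean(0)-[237,177]).max()<4:
    C=rect(ray(kt,q,.046)); print(C,"free from top",C[0]-.12*yh)
todo([.4657,.3258,.12],98.3)
E
python3 m.py
```

```text
fence x 0.613514875861856 0.00012507619565289333 29 stop y -0.10890869747489232 stop dir 7.8772526
corner [ 0.62281562 -0.01903385] blank centre [ 0.6086205  -0.04637427] yaw y 98.31558
brass [257.91666667  59.5245098 ] (array([0.5914, 0.072 ]), 0.0354, 0.0494, 8.637219429016113)
(array([0.5918, 0.0733]), 0.0358, 0.0489, 8.098038673400879) free from top [ 0.60915505 -0.04543838]
turn [-0.065 -0.022 -0.024] shift [15.431 -3.295  1.112] t 3.4 tcp [ 0.6029 -0.044   0.1478] F [-0.4 -0.5  0.3] M [ 0.01 -0.02 -0.03] gap 85.2 gf 0.0
```

```bash
python3 -m creep '{"rotation":[[-0.06,-0.02,0],[0,0,0],[0,0,0],[0,0,0],[0,0,0],[0,0,0],[0,0,0],[0,0,0]],"linear":[[1,-0.3,0],[1,-0.3,0],[1,-0.3,0],[1,-0.3,0],[1,-0.3,0],[1,-0.3,0],[1,-0.3,0],[1,-0.3,0]],"grip":[85,85,85,85,85,85,85,85]}' >/dev/null
python3 -m creep '{"rotation":[[0,0,0],[0,0,0],[0,0,0],[0,0,0],[0,0,0],[0,0,0],[0,0,0]],"linear":[[1,-0.3,0],[1,-0.3,0],[1,-0.3,0],[1,0,0],[0,0,0],[0,0,0],[0,0,0]],"grip":[85,85,85,85,85,85,85]}' >/dev/null
python3 - <<'E'
from h import *
todo([.4657,.3258,.012],98.3)
k=cam("wrist"); im=r.capture("wrist")[:,:,::-1]; cv2.imwrite("pics/w2.png",im)
h=cv2.cvtColor(im,cv2.COLOR_BGR2HSV).astype(int); b=(h[...,0]>14)&(h[...,0]<30)&(h[...,1]>110)&(h[...,2]>100)
for q in blobs(b,300): print("brass",q.mean(0),rect(ray(k,q,.03)))
for q in blobs((h[...,1]<60)&(h[...,2]>190),100): print("white",q.mean(0),rect(ray(k,q,.03)))
E
```

```text
turn [ 0.081  0.022 -0.019] shift [ 3.48  -0.123  5.59 ] t 4.65 tcp [0.4813 0.2401 0.1518] F [ 0.  -0.5  0. ] M [0.   0.07 0.06] gap 85.0 gf 0.0
brass [245.72131148  95.34972678] (array([0.4643, 0.3262]), 0.035, 0.0486, 8.344504356384277)
white [298.10050251 288.01507538] (array([0.556, 0.128]), 0.0806, 0.0461, 9.041379928588867)
white [245.62365591  99.96774194] (array([0.4643, 0.3261]), 0.0212, 0.0336, 8.535948753356934)
```

View pics/w2.png

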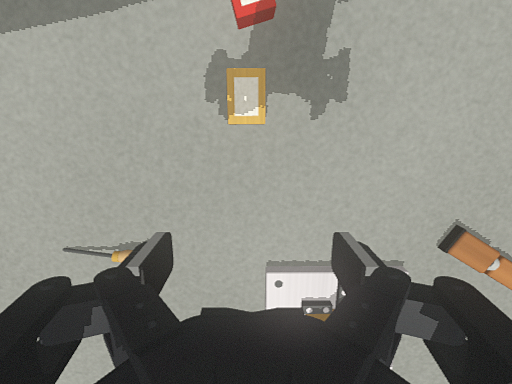

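The blank is at (246,97), centred on (0.4645, 0.326) and 35×49 mm as expected, with the same yaw as the plate. The red look-alike lies well beyond it. I'll go above it and descend.

```bash
python3 -m creep '{"rotation":[[0,0,0],[0,0,0],[0,0,0],[0,0,0],[0,0,0],[0,0,0],[0,0,0],[0,0,0]],"linear":[[0.9,-0.05,0],[0.9,-0.05,0.2],[0.9,-0.05,0.5],[0.8,0,0.8],[0,0,0.8],[0,0,0.8],[0,0,0],[0,0,0]],"grip":[85,85,85,85,85,85,85,85]}' >/dev/null
python3 -m creep '{"rotation":[[0,0,0],[0,0,0],[0,0,0],[0,0,0]],"linear":[[0,0,0],[0,0,0],[0,0,0],[0,0,0]],"grip":[85,85,85,85]}' >/dev/null
python3 -c "
from h import *
todo([.4645,.326,.012],98.4)"
```

```text
turn [ 0.086  0.011 -0.033] shift [-0.018 -0.058  2.49 ] t 5.7 tcp [0.4659 0.3267 0.0742] F [-0.4 -0.5 -0.8] M [ 0.02 -0.02  0.02] gap 85.1 gf 0.0
```

```bash
python3 -m creep '{"rotation":[[0.08,0,-0.03],[0,0,0],[0,0,0],[0,0,0],[0,0,0],[0,0,0],[0,0,0],[0,0,0]],"linear":[[0,-0.05,0.5],[0,0,0.5],[0,0,0.5],[0,0,0.5],[0,0,0.3],[0,0,0.15],[0,0,0],[0,0,0]],"grip":[85,85,85,85,85,85,85,85]}' 
python3 -m creep '{"rotation":[[0,0,0],[0,0,0],[0,0,0],[0,0,0],[0,0,0],[0,0,0]],"linear":[[0,0,0],[0,0,0],[0,0,0],[0,0,0],[0,0,0],[0,0,0]],"grip":[60,55,50,45,40,38]}' 40 >/dev/null
python3 -c "
from h import *
todo([.4645,.326,.012],98.4)"
```

```text
time: 6.37
tcp_pos: [0.4634, 0.326, 0.011]
eef_rot: [2.052, 2.379, -0.006]
force: [1.2, -0.2, 0.1]
finger_gap: 0.992
gripper_force: 0.0
turn [-0.016  0.019  0.002] shift [-0.012  0.031 -0.019] t 6.8667 tcp [0.4637 0.3262 0.0115] F [-0.5  1.1 -0.4] M [-0.05 -0.02  0.02] gap 38.4 gf 0.0
```

```bash
python3 -m creep '{"rotation":[[0,0,0],[0,0,0],[0,0,0],[0,0,0],[0,0,0],[0,0,0]],"linear":[[0,0,0],[0,0,0],[0,0,0],[0,0,0],[0,0,0],[0,0,0]],"grip":[35,33,31,30,30,30]}' 80
python3 -m creep '{"rotation":[[0,0,0],[0,0,0],[0,0,0],[0,0,0],[0,0,0],[0,0,0],[0,0,0]],"linear":[[0,0,-0.2],[0,0,-0.4],[0,0,-0.4],[0,0,-0.5],[0,0,-0.5],[0,0,0],[0,0,0]],"grip":[30,30,30,30,30,30,30]}'
python3 - <<'E'
from h import *
todo([.6086,-.046,.1],98.3)
im=r.capture("side")[:,:,::-1]; k=cam("side"); u,v=proj(k,[.465,.326,.05])[0].astype(int); print(u,v)
cv2.imwrite("pics/s3.png",cv2.resize(im[max(v-70,0):v+70,max(u-90,0):u+90],None,fx=3.5,fy=3.5))
E
```

```text
time: 7.37
tcp_pos: [0.464, 0.3262, 0.012]
eef_rot: [2.052, 2.378, -0.003]
force: [-0.9, -0.6, 4.7]
finger_gap: 0.4
gripper_force: 80.6
time: 7.95
tcp_pos: [0.465, 0.327, 0.0634]
eef_rot: [2.051, 2.377, 0.001]
force: [0.5, 0.3, -5.0]
finger_gap: 0.399
gripper_force: 80.3
turn [0.016 0.007 0.019] shift [-15.592   3.529  -1.466] t 7.95 tcp [0.465  0.327  0.0634] F [ 0.5  0.3 -5. ] M [ 0.    0.01 -0.03] gap 34.1 gf 80.3
204 292
```

View pics/s3.png

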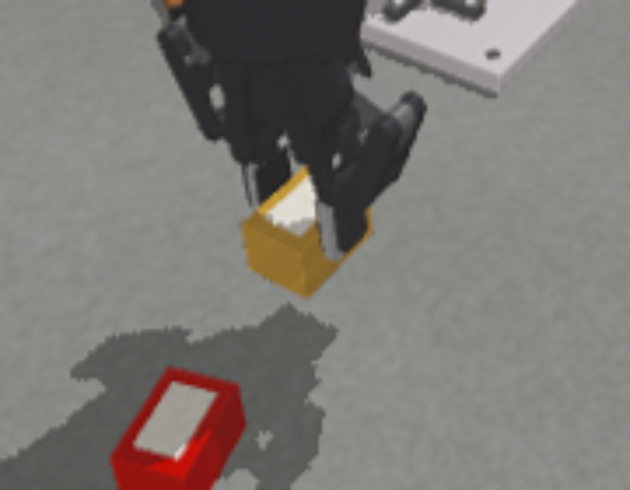

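The grip holds: the blank hangs level between the pads and the force shows its ~5 N weight. I'll carry it over at a safe height.

```bash
python3 -m creep '{"rotation":[[0,0,0],[0,0,0],[0,0,0],[0,0,0],[0,0,0],[0,0,0],[0,0,0],[0,0,0]],"linear":[[0,0,-0.6],[-0.3,0,-0.8],[-0.6,0.1,-0.6],[-0.8,0.2,-0.2],[-0.9,0.2,0],[-0.9,0.2,0],[-0.9,0.2,0],[-0.9,0.2,0]],"grip":[30,30,30,30,30,30,30,30]}' >/dev/null
python3 -m creep '{"rotation":[[0,0,0],[0,0,0],[0,0,0],[0,0,0],[0,0,0],[0,0,0],[0,0,0],[0,0,0]],"linear":[[-0.9,0.2,0],[-0.9,0.2,0],[-0.9,0.2,0],[-0.9,0.2,0],[-0.9,0.2,0],[-0.9,0.2,0],[-0.9,0.2,0],[-0.9,0.2,0]],"grip":[30,30,30,30,30,30,30,30]}' >/dev/null
python3 -m creep '{"rotation":[[0,0,0],[0,0,0],[0,0,0],[0,0,0],[0,0,0],[0,0,0],[0,0,0],[0,0,0]],"linear":[[-0.9,0.2,0],[-0.9,0.1,0],[-0.7,0.05,0],[-0.5,0,0],[-0.3,0,0],[0,0,0],[0,0,0],[0,0,0]],"grip":[30,30,30,30,30,30,30,30]}' 
python3 -m creep '{"rotation":[[0,0,0],[0,0,0],[0,0,0]],"linear":[[0,0,0],[0,0,0],[0,0,0]],"grip":[30,30,30]}' >/dev/null
python3 -c "
from h import *
todo([.5984,-.0596,.04],98.3)"
```

```text
time: 10.0
tcp_pos: [0.5966, -0.0521, 0.1168]
eef_rot: [-2.051, -2.379, 0.004]
force: [0.4, 1.0, -4.7]
finger_gap: 0.401
gripper_force: 80.8
turn [-0.019  0.019  0.03 ] shift [-0.292  0.019  3.084] t 10.25 tcp [ 0.5969 -0.0524  0.1171] F [-0.2 -0.5 -4.1] M [0.01 0.02 0.01] gap 34.2 gf 80.8
```

```bash
python3 -m creep '{"rotation":[[0,0,0.03],[0,0,0],[0,0,0],[0,0,0],[0,0,0],[0,0,0],[0,0,0],[0,0,0]],"linear":[[-0.3,0,0.2],[0,0,0.5],[0,0,0.7],[0,0,0.7],[0,0,0.6],[0,0,0.3],[0,0,0],[0,0,0]],"grip":[30,30,30,30,30,30,30,30]}' >/dev/null
python3 - <<'E'
from h import *
todo([.5984,-.0596,.028],98.3)
im=r.capture("side")[:,:,::-1]; k=cam("side"); u,v=proj(k,[.61,-.046,.04])[0].astype(int); print(u,v)
cv2.imwrite("pics/s4.png",cv2.resize(im[v-60:v+60,u-80:u+80],None,fx=4,fy=4))
E
```

```text
turn [-0.037  0.014 -0.013] shift [0.042 0.056 0.52 ] t 10.9167 tcp [ 0.5972 -0.0608  0.041 ] F [-0.3 -0.5 -4.4] M [-0.01 -0.04  0.  ] gap 34.3 gf 80.6
275 185
```

View pics/s4.png

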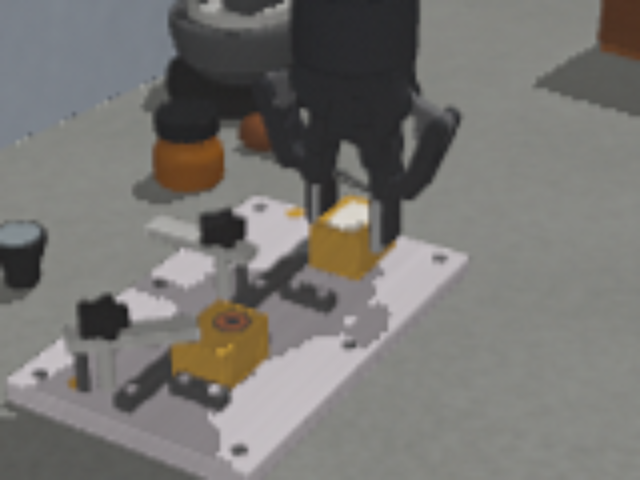

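The blank hovers just outside the free corner, clear of the stop, fence and clamp. I'll lower it by feel.

```bash
python3 -m creep '{"rotation":[[0,0,0],[0,0,0],[0,0,0],[0,0,0],[0,0,0]],"linear":[[0,0,0.15],[0,0,0.15],[0,0,0.1],[0,0,0],[0,0,0]],"grip":[30,30,30,30,30]}'
for i in 1 2 3; do python3 -m creep '{"rotation":[[0,0,0],[0,0,0],[0,0,0]],"linear":[[0,0,0.03],[0,0,0],[0,0,0]],"grip":[30,30,30]}' | grep -E "tcp|^force"; done
```

```text
time: 11.38
tcp_pos: [0.5978, -0.0608, 0.0319]
eef_rot: [2.056, 2.375, -0.005]
force: [-0.9, -0.7, -4.7]
finger_gap: 0.402
gripper_force: 80.6
tcp_pos: [0.598, -0.0609, 0.0314]
force: [-0.2, 0.4, -5.1]
tcp_pos: [0.5978, -0.0609, 0.0304]
force: [-0.1, 0.2, -4.4]
tcp_pos: [0.5978, -0.0609, 0.0297]
force: [0.1, 0.3, -4.6]
```

```bash
for i in 1 2 3; do python3 -m creep '{"rotation":[[0,0,0],[0,0,0],[0,0,0]],"linear":[[0,0,0.03],[0,0,0],[0,0,0]],"grip":[30,30,30]}' | grep -E "tcp|^force"; done
```

```text
tcp_pos: [0.5978, -0.0609, 0.0289]
force: [0.5, -0.1, -3.9]
tcp_pos: [0.5978, -0.0609, 0.0281]
force: [0.2, -0.5, -5.6]
tcp_pos: [0.5981, -0.0609, 0.028]
force: [-0.9, -0.3, -1.5]
```

```bash
python3 -m creep '{"rotation":[[0,0,0],[0,0,0]],"linear":[[0,0,0.02],[0,0,0]],"grip":[30,30]}' | grep -E "tcp|^force"
python3 -m creep '{"rotation":[[0,0,0],[0,0,0],[0,0,0],[0,0,0],[0,0,0],[0,0,0]],"linear":[[0,0.1,0],[0,0.1,0],[0,0.1,0],[0,0.05,0],[0,0,0],[0,0,0]],"grip":[30,30,30,30,30,30]}' | grep -E "tcp|^force"
for i in 1 2 3; do python3 -m creep '{"rotation":[[0,0,0],[0,0,0],[0,0,0]],"linear":[[0,0.03,0],[0,0,0],[0,0,0]],"grip":[30,30,30]}' | grep -E "tcp|^force"; done
```

```text
tcp_pos: [0.5982, -0.0609, 0.028]
force: [-1.9, 1.3, 1.9]
tcp_pos: [0.6076, -0.0599, 0.028]
force: [-3.4, -0.5, 4.7]
tcp_pos: [0.6081, -0.0598, 0.028]
force: [-3.6, -0.9, 5.6]
tcp_pos: [0.6088, -0.0597, 0.028]
force: [-3.2, -0.1, 5.7]
tcp_pos: [0.6096, -0.0596, 0.028]
force: [-2.9, -0.9, 5.4]
```

```bash
for i in 1 2 3 4; do python3 -m creep '{"rotation":[[0,0,0],[0,0,0],[0,0,0]],"linear":[[0,0.02,0],[0,0,0],[0,0,0]],"grip":[30,30,30]}' | grep -E "tcp|^force"; done
```

```text
tcp_pos: [0.61, -0.0596, 0.028]
force: [-2.8, -0.8, 6.1]
tcp_pos: [0.61, -0.0596, 0.028]
force: [-4.9, 0.3, 6.0]
tcp_pos: [0.61, -0.0596, 0.028]
force: [-6.0, -0.3, 8.0]
tcp_pos: [0.61, -0.0595, 0.028]
force: [-6.8, -1.5, 8.7]
```

```bash
python3 -m creep '{"rotation":[[0,0,0],[0,0,0],[0,0,0],[0,0,0],[0,0,0],[0,0,0]],"linear":[[0.1,0,0],[0.1,0,0],[0.1,0,0],[0.06,0,0],[0,0,0],[0,0,0]],"grip":[30,30,30,30,30,30]}' | grep -E "tcp|^force"
for i in 1 2 3 4; do python3 -m creep '{"rotation":[[0,0,0],[0,0,0],[0,0,0]],"linear":[[0.03,0,0],[0,0,0],[0,0,0]],"grip":[30,30,30]}' | grep -E "tcp|^force"; done
```

```text
tcp_pos: [0.6091, -0.0529, 0.0281]
force: [-6.4, -5.3, 7.1]
tcp_pos: [0.609, -0.0524, 0.028]
force: [-5.8, -5.8, 6.9]
tcp_pos: [0.6089, -0.0518, 0.0281]
force: [-5.9, -6.9, 6.5]
tcp_pos: [0.6088, -0.0511, 0.0281]
force: [-5.4, -6.1, 6.6]
tcp_pos: [0.6087, -0.0503, 0.0281]
force: [-6.0, -6.5, 6.5]
```

```bash
for i in 1 2 3 4 5 6; do python3 -m creep '{"rotation":[[0,0,0],[0,0,0],[0,0,0]],"linear":[[0.03,0,0],[0,0,0],[0,0,0]],"grip":[30,30,30]}' | grep -E "tcp|^force"; done
```

```text
tcp_pos: [0.6086, -0.0496, 0.0281]
force: [-5.6, -6.7, 7.4]
tcp_pos: [0.6085, -0.0488, 0.0281]
force: [-5.2, -5.9, 6.2]
tcp_pos: [0.6084, -0.0481, 0.0281]
force: [-5.0, -6.4, 6.4]
tcp_pos: [0.6083, -0.0474, 0.0281]
force: [-5.3, -6.8, 6.8]
tcp_pos: [0.6082, -0.0466, 0.0281]
force: [-6.3, -6.2, 7.2]
tcp_pos: [0.6082, -0.0465, 0.0281]
force: [-5.7, -8.1, 7.0]
```

Contact with the stop came just where measured. I'll build moderate pressure both ways.

```bash
for i in 1 2 3; do python3 -m creep '{"rotation":[[0,0,0],[0,0,0],[0,0,0]],"linear":[[0.03,0.03,0],[0,0,0],[0,0,0]],"grip":[30,30,30]}' | grep -E "tcp|^force"; done
python3 -m creep '{"rotation":[[0,0,0],[0,0,0],[0,0,0],[0,0,0]],"linear":[[0,0,0],[0,0,0],[0,0,0],[0,0,0]],"grip":[30,30,30,30]}' | grep -E "tcp|^force"
python3 - <<'E'
from h import *
todo([.6086,-.046,.028],98.3)
im=r.capture("side")[:,:,::-1]; k=cam("side"); u,v=proj(k,[.61,-.046,.04])[0].astype(int)
cv2.imwrite("pics/s5.png",cv2.resize(im[v-45:v+45,u-60:u+60],None,fx=6,fy=6))
im=r.capture("wrist")[:,:,::-1]; cv2.imwrite("pics/w5.png",im)
E
```

```text
tcp_pos: [0.6082, -0.0465, 0.0281]
force: [-6.9, -9.9, 7.0]
tcp_pos: [0.6082, -0.0465, 0.0281]
force: [-8.3, -11.4, 8.4]
tcp_pos: [0.6082, -0.0464, 0.0282]
force: [-10.1, -12.1, 9.0]
tcp_pos: [0.6082, -0.0465, 0.0282]
force: [-10.3, -12.7, 9.2]
turn [-0.082  0.134 -0.043] shift [0.016 0.017 0.007] t 19.3833 tcp [ 0.6082 -0.0465  0.0282] F [-10.3 -12.7   9.2] M [-2.5   2.08  0.17] gap 34.4 gf 82.5
```

View pics/s5.png

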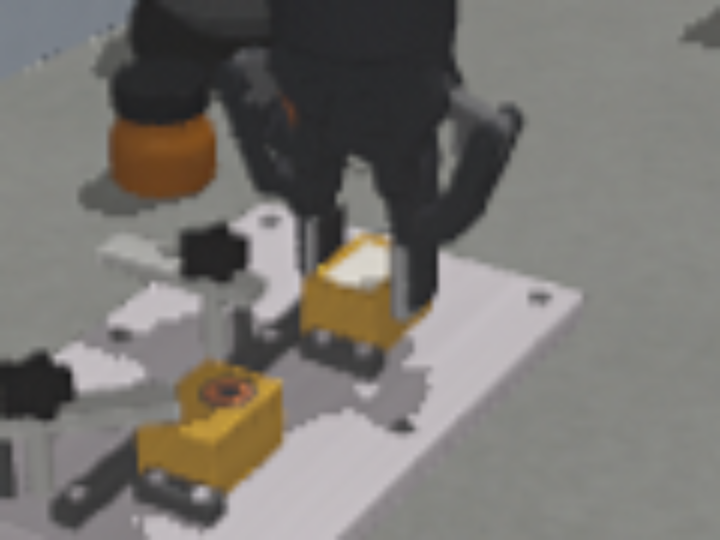

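View pics/w5.png

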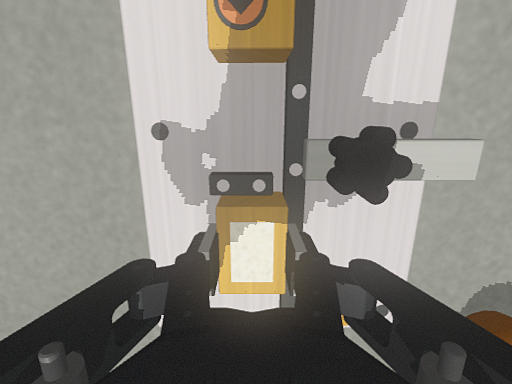

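Both views show the blank flush against the fence (column ~285) and the stop (row ~194), flat and with its long side along the fence. I'll add a little more pressure for margin and check that it's steady before handing in.

```bash
python3 -m creep '{"rotation":[[0,0,0],[0,0,0],[0,0,0],[0,0,0],[0,0,0],[0,0,0],[0,0,0],[0,0,0]],"linear":[[0.03,0.02,0],[0.03,0.02,0],[0,0,0],[0,0,0],[0,0,0],[0,0,0],[0,0,0],[0,0,0]],"grip":[30,30,30,30,30,30,30,30]}' | grep -E "tcp|^force"
python3 -m creep '{"rotation":[[0,0,0],[0,0,0],[0,0,0],[0,0,0],[0,0,0],[0,0,0],[0,0,0],[0,0,0]],"linear":[[0,0,0],[0,0,0],[0,0,0],[0,0,0],[0,0,0],[0,0,0],[0,0,0],[0,0,0]],"grip":[30,30,30,30,30,30,30,30]}'
```

```text
tcp_pos: [0.6082, -0.0464, 0.0283]
force: [-12.5, -15.8, 9.7]
time: 20.82
tcp_pos: [0.6082, -0.0464, 0.0282]
eef_rot: [2.057, 2.366, -0.03]
force: [-11.2, -16.4, 10.8]
finger_gap: 0.401
gripper_force: 82.5
```

```bash
python3 -c "
from bench import r
print(r.close_job())"
```

```text
the job is handed in; nothing more can be done
None
```

The brass blank is flat in the free right-hand corner and still gripped, pressed against the long fence and side stop with about 14 N each way at the wrist; the job is handed in at about 21 s, but no verdict was returned.

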